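# Enameller's bench: give three boxes back their own lids

## Task

The three enamelled boxes have been closed with one another's lids: put every lid back on the box of its own colour, fully seated. Stand a lid that has to wait upright on the cork pad, never on the bare bench. Set the lids down gently without dropping or tipping them over, leave the boxes standing where they are, and do not disturb the dish, the mug or the stake.

Things in the scene. Friction and masses are not known exactly. Their poses are not given: they have to be found in the camera images.
- lid_blue: deep blue enamelled lid with a gilt knob, about 120 g, round, 74 mm across, 52 mm tall. Origin: centre of its underside, z up. From there up: a gilt locating plug (48 mm across at the bottom, 57 mm at 8 mm height), then a rim 74 mm across whose underside is at 8 mm, a low dome up to 20 mm, a stem 10 mm thick, and the knob, 22 mm across, round, from 31 to 45 mm (tapering to 52 mm), to lift it by. At the start it closes a box of another colour.
- lid_red: red enamelled lid with a gilt knob, about 120 g, round, 74 mm across, 52 mm tall. Origin: centre of its underside, z up. From there up: a gilt locating plug (48 mm across at the bottom, 57 mm at 8 mm height), then a rim 74 mm across whose underside is at 8 mm, a low dome up to 20 mm, a stem 10 mm thick, and the knob, 22 mm across, round, from 31 to 45 mm (tapering to 52 mm), to lift it by. At the start it closes a box of another colour.
- lid_green: jade green enamelled lid with a gilt knob, about 120 g, round, 74 mm across, 52 mm tall. Origin: centre of its underside, z up. From there up: a gilt locating plug (48 mm across at the bottom, 57 mm at 8 mm height), then a rim 74 mm across whose underside is at 8 mm, a low dome up to 20 mm, a stem 10 mm thick, and the knob, 22 mm across, round, from 31 to 45 mm (tapering to 52 mm), to lift it by. At the start it closes a box of another colour.
- box_blue: round deep blue enamelled box with gilt bands, 600 g, loose, 104 mm across the belly, 62 mm tall to the gilt rim of its mouth (72 mm outside, 62 mm inside). Origin: centre of its underside, z up. A lid that is fully home has its origin on the box's axis, 54 mm above the box's origin; the coloured shoulder shows around the lid from above.
- box_red: round red enamelled box with gilt bands, 600 g, loose, 104 mm across the belly, 62 mm tall to the gilt rim of its mouth (72 mm outside, 62 mm inside). Origin: centre of its underside, z up. A lid that is fully home has its origin on the box's axis, 54 mm above the box's origin; the coloured shoulder shows around the lid from above.
- box_green: round jade green enamelled box with gilt bands, 600 g, loose, 104 mm across the belly, 62 mm tall to the gilt rim of its mouth (72 mm outside, 62 mm inside). Origin: centre of its underside, z up. A lid that is fully home has its origin on the box's axis, 54 mm above the box's origin; the coloured shoulder shows around the lid from above.
- cork_pad: round cork pad, 120 mm across, 12 mm thick, fixed to the bench; empty at the start. Origin: centre of its underside, so its top is 12 mm above. A lid stands upright on it on its plug.
- stone_dish: bystander: white porcelain dish of small stones, 90 mm across, 22 mm tall, loose. Origin: centre of its underside.
- mug: bystander: light blue mug, 82 mm across, 88 mm tall, with its handle on its own +y side, loose. Origin: centre of its underside.
- stake: bystander: black iron tapered stake (cone) standing on its wide end, 92 mm across, 125 mm tall, loose. Origin: centre of its underside.

How it is judged:
By the outcome, as a careful person would: the job done as asked, in the order asked, and still so for the second after the job is handed in, with the robot touching nothing.
It also fails if it takes over 104 s, if anything falls off the work surface, if the arm or the gripper's body presses on something with over 40 N, if the wrist force passes 120 N, or if a joint passes its speed limit or range.

## Robot

A 6-joint arm with a two-finger parallel gripper is mounted at the origin on the work surface. World frame = base frame: x ahead of the robot, y to its left, z up, the work surface at z = 0. Lengths are in m, angles in degrees, forces in N, time in s.
With the tool pointing down it reaches from about 0.4 to 0.825 m from the base axis. Payload 7 kg.
Tool frame: the origin (TCP) lies on the centre line of the jaws, within the pads' length; the fingertips stand 17 mm ahead of it and the grasp point (between the pads) lies 2 mm behind it; z points along the fingers, y is the direction in which the jaws open and shut (so a half turn about z gives the same grasp; the last joint's range is limited). The gripper opens to 88 mm and grips with 3 to 60 N. Pads are 19 mm wide; open, the fingers measure 130 mm over their backs; the gripper's body (78 mm by 193 mm) begins 47 mm behind the grasp point.
Start: joints at [-56.488, 20.546, 0.682, 0, -70.136, -16.507], TCP at [0.197, -0.645, 0.244] pointing down, gripper open.
Joint ranges: [-176.03, 176.03], [-82.01, 121.73], [-58.28, 71.71], [-173.87, 95.51], [-174.79, -0.11], [-173.66, 173.66]. Speed limits (degrees/s): [136.94, 136.94, 172.46, 180, 180, 180].

## Interface

Orientations are given as [roll, pitch, yaw] about the fixed x, y, z axes, in that order (R = Rz(yaw) Ry(pitch) Rx(roll)).
In Python, from plant import telemetry, vision, close_job, recognise, silhouettes, place_of gives the robot as it stands.
- The arm moves only by the shell command python3 -m handwheel 'ROWS'. ROWS is JSON, a list that holds one entry, the list of rows, each a list of 5 numbers: the shift along the tool's x, y, z in m, then the turn about the tool's z in rad, then the closure, from 0 (fully open) to 1 (shut). In form: [[[tx, ty, tz, yaw, gripper], ...]]. A call has 1 to 20 rows; each row shifts and turns the commanded pose from where the row before left it, along the tool's axes as they then stand; what a row does not reach is not made up. A row lasts 1/12 s, in which the tool goes at most 41.7 mm and 7.16 degrees, less where a joint would pass 70% of its speed; a pose out of reach is approached as far as the arm can. A call with a gripper value outside its range is refused whole. The fingers move at their own pace and stop on an object; the grip force is fixed at half the most. Time passes only in rows, so rows that do not move let the fingers close. It gives the time, the measured TCP pose, the force and the opening at its end, in the units of the state.
- telemetry.get_obs(): the state, without advancing time (a new reading comes with each control period).
- vision.snapshot(name): name is "scene" or "top"; returns a dict with "color" (400x640x3 uint8, red, green, blue), "mtx" (3x3 intrinsics, pixels), "dist" ([k1, k2, p1, p2, k3] as OpenCV has them; the pictures are not rectified), "cam_to_world" (4x4, takes a point from camera to world coordinates). Camera axes: x right, y down, z forward; pixel columns grow to the right and rows downward; lengths in m; the calibration is good to about 2 mm. A picture is of the moment at which its call begins. There is no depth.
- close_job(): hands the job in, once; it reports no verdict.
Trained networks look in a picture, given as the dict that the camera call returned (one of the last four; its "shot" number tells which), for a name from the list of things; names that differ only in an ending like _2 or _b are one class to them, and where a whole thing is asked for, a point or a joint stands for the part that bears it (a point fixed in the world has none). Each returns a list of dicts, best first, with "conf" (0 to 1); they miss things now and then, are a little off and sometimes report something else, mostly with a low value. They report only what shows in the picture. A call takes as long as a camera call.
- recognise(name, picture): "xy" ([column, row] in pixels, amid what is visible of it).
- silhouettes(name, picture): "region" (400x640 bool, what is visible of it) and "xy" ([column, row] in pixels, amid what is visible of it).
- place_of(name, picture): "xy" ([column, row] in pixels: a listed point, or the origin of a listed thing).
The state is a dict: "clock": time; "joint_pos": joint angles; "qvel": joint speeds; "tau": joint torques, N m; "tool_pos": TCP position; "orientation": TCP orientation; "force": force on the tool from outside, world axes, zero at the start; "moment": the same for the moment, N m; "opening": finger opening in m.
Only numpy, scipy, OpenCV 4.12 (cv2) and the standard library are available. Lean on these libraries where they do the work, as an engineer would, in place of code of your own. Each camera call takes 0.05 s, during which the arm holds its last target.

## Working session

There is one attempt and no reset: what is moved stays moved. The work goes in short steps, Python scripts to look and compute and a shell command to move; the robot and the scene stay as the last step left them, time stands still between calls to the robot, and variables do not carry over. Pictures are saved under pics/ and viewed, and the job is handed in when it is done.

```bash
ls; mkdir -p pics; cat > h.py <<'E'
import numpy as np, cv2
from plant import telemetry, vision, close_job, recognise, silhouettes, place_of
def save(s,name): cv2.imwrite('pics/'+name, s['color'][:,:,::-1])
def ray(s,xy):
    p=cv2.undistortPoints(np.array([[xy]],float),s['mtx'],np.array(s['dist'],float))[0,0]
    T=np.array(s['cam_to_world']); d=T[:3,:3]@np.array([p[0],p[1],1]); return T[:3,3],d
def at_z(s,xy,z):
    o,d=ray(s,xy); return o+d*(z-o[2])/d[2]
def tri(a,b):
    (o1,d1),(o2,d2)=a,b
    A=np.c_[d1,-d2]; t=np.linalg.lstsq(A,o2-o1,rcond=None)[0]
    p,q=o1+d1*t[0],o2+d2*t[1]; return (p+q)/2,np.linalg.norm(p-q)
def proj(s,P):
    T=np.linalg.inv(np.array(s['cam_to_world']))
    return cv2.projectPoints(np.array(P,float).reshape(-1,3),cv2.Rodrigues(T[:3,:3])[0],T[:3,3],s['mtx'],np.array(s['dist'],float))[0][:,0]
E
python3 - <<'E'
from h import *
t=vision.snapshot('top'); s=vision.snapshot('scene')
save(t,'top0.png'); save(s,'scene0.png')
print(np.array(t['cam_to_world']).round(3),np.array(s['cam_to_world']).round(3),s['mtx'])
for n in ['lid_blue','lid_red','lid_green','box_blue','box_red','box_green','cork_pad','stone_dish','mug','stake']:
    z=.054 if n[:3]=='lid' else 0
    a=place_of(n,t);b=place_of(n,s)
    for v,im in ((a,t),(b,s)):
        for d in v[:2]: print(n,im is t and 'top' or 'scene',np.round(d['xy'],1),round(d['conf'],2),at_z(im,d['xy'],z).round(4))
    if a and b: print('  tri',*[x.round(4) for x in tri(ray(t,a[0]['xy']),ray(s,b[0]['xy']))])
o=telemetry.get_obs(); print(o)
E
```

```text
pics
[[ 0.005 -0.996  0.084  0.417]
 [-1.    -0.006 -0.008 -0.016]
 [ 0.009 -0.084 -0.996  1.182]
 [ 0.     0.     0.     1.   ]] [[ 0.411  0.779 -0.475  1.063]
 [ 0.912 -0.359  0.199 -0.251]
 [-0.015 -0.515 -0.857  1.021]
 [ 0.     0.     0.     1.   ]] [[409.69719015   0.         319.81824921]
 [  0.         409.69719015 198.90464321]
 [  0.           0.           1.        ]]
lid_blue top [298.3 219.5] 0.75 [0.4574 0.0199 0.054 ]
lid_blue scene [322.2 173.5] 0.9 [0.4532 0.0145 0.054 ]
  tri [0.4561 0.0167 0.0571] 0.0065
lid_red top [220.6 162.4] 0.67 [0.609  0.2291 0.054 ]
lid_red top [297.6 216.4] 0.25 [0.4656 0.0218 0.054 ]
lid_red scene [412.8 187.2] 0.8 [0.6019 0.2259 0.054 ]
  tri [0.6064 0.2247 0.062 ] 0.0056
lid_green top [422.5 197.5] 0.78 [ 0.518 -0.311  0.054]
lid_green top [301.6 220.3] 0.44 [0.4553 0.0111 0.054 ]
lid_green scene [218.8 231.3] 0.63 [ 0.5066 -0.3113  0.054 ]
  tri [ 0.5162 -0.3087  0.0694] 0.0034
box_blue top [415.6 199. ] 0.89 [ 0.5185 -0.3058 -0.    ]
box_blue scene [225.3 239.4] 0.61 [ 0.5072 -0.3054  0.    ]
  tri [ 0.5167 -0.3032  0.0164] 0.0029
box
[... 1028 characters left out ...]
.    ]
  tri [ 0.3619  0.3239 -0.005 ] 0.0011
{'clock': 1.1, 'joint_pos': array([-5.64864317e+01,  2.05464443e+01,  6.83126773e-01,  1.71641709e-04,
       -7.01361204e+01, -1.65067292e+01]), 'qvel': array([-0.02534257,  0.02516619, -0.08046946,  0.07930485, -0.02743211,
        0.03578499]), 'tau': array([-1.50407293e-03, -5.82391655e+01,  2.93304741e+01,  7.00261965e+00,
        1.24095054e-02, -3.64744028e-05]), 'tool_pos': array([ 0.19740631, -0.645476  ,  0.24356972]), 'orientation': array([-1.79999415e+02,  4.91632339e-06, -1.62993103e+02]), 'force': array([-0.10453632, -0.38300333,  0.70298115]), 'moment': array([ 0.01674094, -0.03665679, -0.02848206]), 'opening': 0.08777077092305918}
```

View images.

View pics/top0.png

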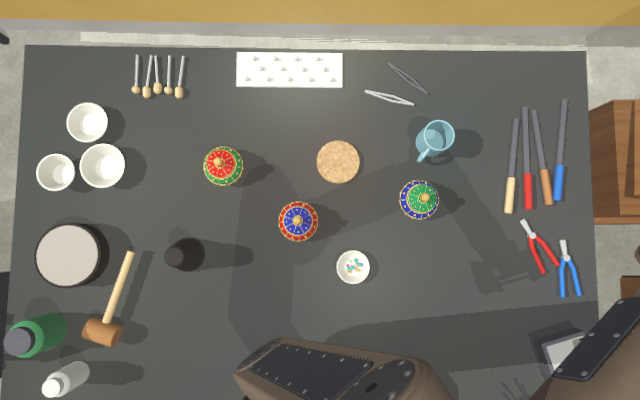

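View pics/scene0.png

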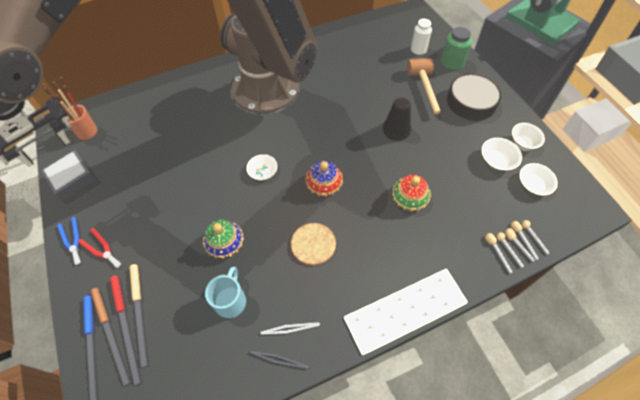

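```bash
cat > crop.py <<'E'
from h import *
t=cv2.imread('pics/top0.png'); s=cv2.imread('pics/scene0.png')
def c(im,x,y,r=32): return cv2.resize(im[y-r:y+r,x-r:x+r],(256,256),interpolation=cv2.INTER_NEAREST)
a=np.hstack([c(t,420,199),c(t,298,221),c(t,223,166)]); b=np.hstack([c(s,223,238),c(s,324,179),c(s,412,193)])
cv2.imwrite('pics/crop0.png',np.vstack([a,b]))
E
python3 crop.py
```

```text
(no output)
```

View pics/crop0.png

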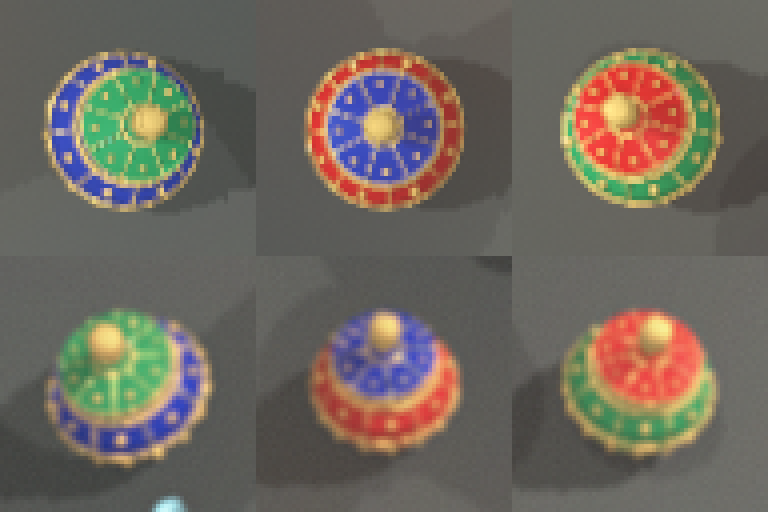

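```bash
cat > fit.py <<'E'
from h import *
from scipy.optimize import minimize
def mask(s):
    h=cv2.cvtColor(s['color'],cv2.COLOR_RGB2HSV); return ((h[:,:,1]>70)&(h[:,:,2]>60)).astype(np.uint8)
K=8
def render(s,circs,x0,y0,r):
    m=np.zeros((2*r*K,2*r*K),np.uint8)
    a=np.linspace(0,2*np.pi,48,endpoint=False)
    for (x,y,z,R) in circs:
        P=np.c_[x+R*np.cos(a),y+R*np.sin(a),0*a+z]
        p=(proj(s,P)-[x0-r,y0-r]+.5)*K
        cv2.fillConvexPoly(m,cv2.convexHull(np.round(p).astype(np.int32)),1)
    return cv2.resize(m.astype(np.float32),(2*r,2*r),interpolation=cv2.INTER_AREA)
def lidc(x,y,z): return [(x,y,z+.010,.037),(x,y,z+.015,.033),(x,y,z+.035,.0105),(x,y,z+.041,.0105),(x,y,z+.046,.008)]
def boxc(x,y,zb): return [(x,y,zb,.052)]
def fit(views,model,p0,r=32,step=.004):
    M=[]
    for s,c in views:
        x,y=map(int,c); M.append((s,x,y,mask(s)[y-r:y+r,x-r:x+r].astype(np.float32)))
    f=lambda p: sum(np.abs(render(s,model(p),x,y,r)-m).sum() for s,x,y,m in M)
    b=minimize(f,p0,method='Nelder-Mead',options=dict(initial_simplex=np.vstack([p0]+[np.array(p0)+step*np.eye(len(p0))[i] for i in range(len(p0))]),xatol=1e-4,fatol=.1,maxiter=150))
    return b.x,b.fun
E
python3 - <<'E'
from fit import *
t=vision.snapshot('top'); s=vision.snapshot('scene')
for n,ct,cs,g in (('box_blue',(420,199),(223,238),(.517,-.305)),('box_red',(298,221),(324,179),(.462,.018)),('box_green',(223,166),(412,193),(.606,.225))):
    mod=lambda p: lidc(p[0],p[1],.054)+boxc(p[0],p[1],p[2])
    for v in ([(t,ct),(s,cs)],[(t,ct)],[(s,cs)]): print(n,*[np.round(q,4) for q in fit(v,mod,[*g,.03])])
    for im in(t,s):
        kb=[ (d['xy'],d['conf']) for d in recognise(n,im)[:1]]; print(kb)
# pad
for im,c in((t,(338,161)),(s,(313,244))):
    print('pad',*[np.round(q,4) for q in fit([(im,c)],lambda p:[(p[0],p[1],.0,.06),(p[0],p[1],.012,.06)],[.623,-.09])])
E
```

```text
box_blue [ 0.5149 -0.308   0.0117] 486.9375
box_blue [ 0.5154 -0.3031  0.0316] 229.3125
box_blue [ 0.5144 -0.3096  0.0103] 244.9375
[([408.7, 204.4], 0.75)]
[([229.3, 244.5], 0.81)]
box_red [0.4568 0.0205 0.0238] 550.0
box_red [0.4529 0.0205 0.0906] 191.0469
box_red [0.4533 0.0184 0.0147] 228.1875
[([290.0, 233.0], 0.95)]
[([323.0, 184.5], 0.84)]
box_green [0.604  0.2285 0.0191] 298.0156
box_green [0.5942 0.2146 0.095 ] 31.6719
box_green [0.5997 0.2279 0.0093] 106.0
[([229.5, 172.3], 0.62)]
[([407.8, 200.8], 0.83)]
pad [ 0.6222 -0.0867] 52.0938
pad [ 0.6209 -0.0902] 68.2344
```

```bash
cat > ov.py <<'E'
from fit import *
def overlay(items,name):
    # items: (snap,center,circs)
    out=[]
    for s,(cx,cy),circs in items:
        r=32;k=8
        im=cv2.resize(s['color'][cy-r:cy+r,cx-r:cx+r,::-1],(256*1,256*1),interpolation=cv2.INTER_NEAREST)
        mm=cv2.resize(mask(s)[cy-r:cy+r,cx-r:cx+r]*255,(256,256),interpolation=cv2.INTER_NEAREST)
        a=np.linspace(0,2*np.pi,48)
        for (x,y,z,R) in circs:
            p=(proj(s,np.c_[x+R*np.cos(a),y+R*np.sin(a),0*a+z])-[cx-r,cy-r]+.5)*4
            cv2.polylines(im,[np.round(p).astype(np.int32)],True,(255,255,255),1)
        out.append(np.vstack([im,cv2.cvtColor(mm,cv2.COLOR_GRAY2BGR)]))
    cv2.imwrite('pics/'+name,np.hstack(out))
E
python3 - <<'E'
from ov import *
t=vision.snapshot('top'); s=vision.snapshot('scene')
P=(.606,.225);Q=(.4568,.0205)
overlay([(t,(223,166),lidc(*P,.054)+boxc(*P,.03)),(s,(412,193),lidc(*P,.054)+boxc(*P,.03)),(t,(298,221),lidc(*Q,.054)+boxc(*Q,.03))],'ov0.png')
E
```

```text
(no output)
```

View pics/ov0.png

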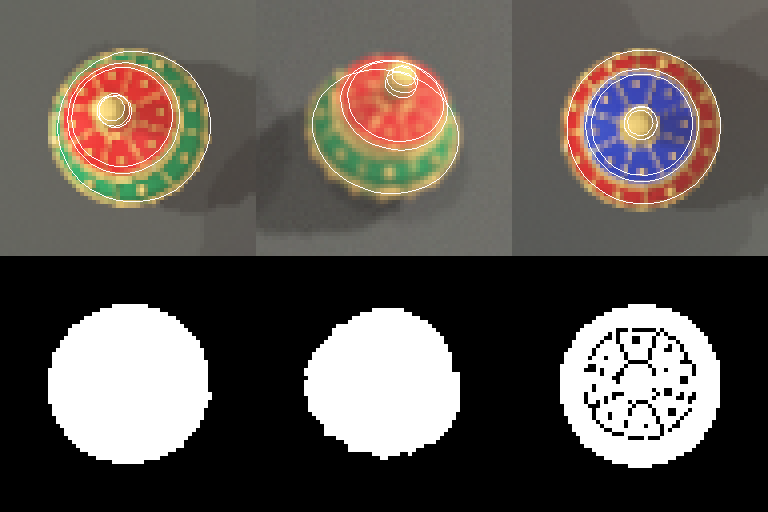

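```bash
sed -i "s/return ((h\[:,:,1\]>70)&(h\[:,:,2\]>60)).astype(np.uint8)/m=((h[:,:,1]>70)\&(h[:,:,2]>60)).astype(np.uint8); return fill(m)/; s/^K=8/def fill(m):\n    o=np.zeros_like(m); cv2.drawContours(o,cv2.findContours(m,cv2.RETR_EXTERNAL,cv2.CHAIN_APPROX_NONE)[0],-1,1,-1); return o\nK=8/" fit.py
python3 - <<'E'
from ov import *
t=vision.snapshot('top'); s=vision.snapshot('scene')
B=(('box_blue',(420,199),(223,238),(.517,-.305)),('box_red',(298,221),(324,179),(.462,.018)),('box_green',(223,166),(412,193),(.606,.225)))
for zb in (.02,.028,.036):
  for n,ct,cs,g in B:
    mod=lambda p: lidc(p[0],p[1],.054)+boxc(p[0],p[1],zb)
    for v in ([(t,ct),(s,cs)],[(t,ct)],[(s,cs)]): print(zb,n,len(v),*[np.round(q,4) for q in fit(v,mod,[*g])])
E
```

```text
0.02 box_blue 2 [ 0.5168 -0.3065] 352.2188
0.02 box_blue 1 [ 0.514  -0.3071] 163.0156
0.02 box_blue 1 [ 0.5166 -0.3078] 186.6719
0.02 box_red 2 [0.4555 0.0204] 334.7969
0.02 box_red 1 [0.4555 0.0242] 149.6719
0.02 box_red 1 [0.456  0.0177] 177.0
0.02 box_green 2 [0.6042 0.228 ] 296.2344
0.02 box_green 1 [0.6055 0.2291] 158.2812
0.02 box_green 1 [0.6022 0.2253] 133.6875
0.028 box_blue 2 [ 0.5173 -0.3052] 377.0
0.028 box_blue 1 [ 0.5163 -0.3044] 154.2656
0.028 box_blue 1 [ 0.5193 -0.306 ] 214.25
0.028 box_red 2 [0.4569 0.0206] 345.0781
0.028 box_red 1 [0.4549 0.0223] 133.625
0.028 box_red 1 [0.4601 0.0163] 190.7031
0.028 box_green 2 [0.6047 0.227 ] 311.8281
0.028 box_green 1 [0.6047 0.228 ] 142.7812
0.028 box_green 1 [0.6055 0.2224] 164.1875
0.036 box_blue 2 [ 0.5179 -0.3052] 429.8438
0.036 box_blue 1 [ 0.5156 -0.3028] 144.4219
0.036 box_blue 1 [ 0.5234 -0.3055] 241.125
0.036 box_red 2 [0.4563 0.0203] 371.5781
0.036 box_red 1 [0.4533 0.0223] 116.6875
0.036 box_red 1 [0.4639 0.014 ] 208.2969
0.036 box_green 2 [0.6043 0.2256] 330.8438
0.036 box_green 1 [0.6022 0.2266] 126.7812
0.036 box_green 1 [0.6097 0.2182] 189.4375
```

```bash
python3 - <<'E'
from ov import *
t=vision.snapshot('top'); s=vision.snapshot('scene')
B=(('box_blue',(420,199),(223,238),(.517,-.306)),('box_red',(298,221),(324,179),(.457,.0205)),('box_green',(223,166),(412,193),(.605,.227)))
mod=lambda p: lidc(p[0],p[1],.054)+[(*p,.018,.054),(*p,.03,.054),(*p,.062,.039)]
I=[]
for n,ct,cs,g in B:
    for v in ([(t,ct),(s,cs)],[(t,ct)],[(s,cs)]):
        q=fit(v,mod,[*g]); print(n,len(v),*[np.round(k,4) for k in q])
        if len(v)==2: I+=[(t,ct,mod(q[0])),(s,cs,mod(q[0]))]
overlay([I[1],I[3],I[4]],'ov1.png')
E
```

```text
box_blue 2 [ 0.5157 -0.3079] 320.9688
box_blue 1 [ 0.5161 -0.3072] 103.8125
box_blue 1 [ 0.5156 -0.3099] 201.2656
box_red 2 [0.4544 0.0212] 203.7344
box_red 1 [0.4547 0.0226] 44.7812
box_red 1 [0.4534 0.0188] 120.75
box_green 2 [0.6041 0.2283] 149.5781
box_green 1 [0.6056 0.2296] 37.375
box_green 1 [0.602  0.2267] 56.5
```

View pics/ov1.png

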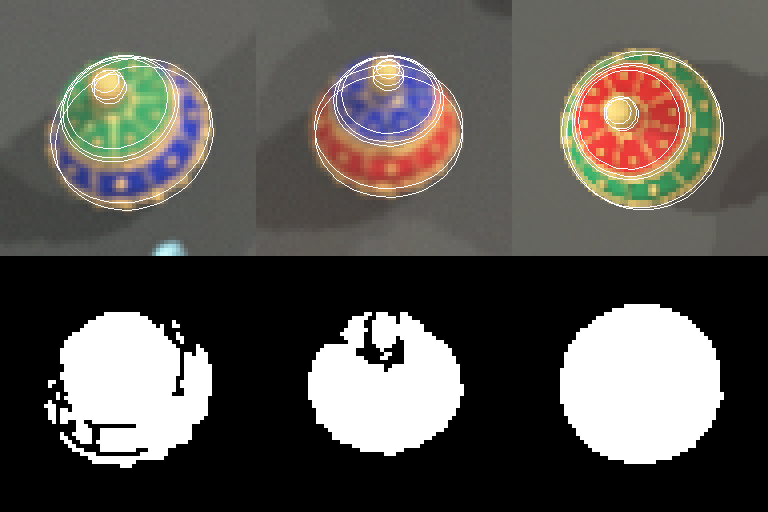

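```bash
python3 -m handwheel '[[[0,0,0,0.1,0],[0,0,0,0.1,0],[0,0,0,0.0968,0],[-0.01,0.01,0,0,0],[-0.02,0.02,0,0,0],[-0.021,0.023,0,0,0],[-0.021,0.023,0,0,0],[-0.021,0.023,0,0,0],[-0.021,0.023,0,0,0],[-0.021,0.023,0,0,0],[-0.021,0.023,0,0,0],[-0.021,0.023,0,0,0],[-0.021,0.023,0,0,0],[-0.021,0.023,0,0,0],[-0.021,0.023,0.010,0,0],[-0.021,0.023,0.010,0,0],[-0.021,0.023,0.010,0,0],[-0.02,0.02,0.010,0,0],[-0.01,0.012,0.01,0,0],[0,0,0,0,0]]]'
```

```text
clock: 3.47
tool_pos: [0.5103, -0.3046, 0.1913]
orientation: [179.9, -0.1, -179.8]
force: [-1.2, 0.3, -0.6]
opening: 0.088
```

```bash
python3 -m handwheel '[[[-0.003,0,0.01,0,0],[-0.004,0,0.02,0,0],[0,0,0.02,0,0],[0,0,0.01,0,0],[0,0,0,0,0],[0,0,0,0,0]]]'; python3 - <<'E'
from h import *
t=vision.snapshot('top'); s=vision.snapshot('scene')
f=lambda im,x,y,r=50: cv2.resize(im['color'][y-r:y+r,x-r:x+r,::-1],(400,400),interpolation=cv2.INTER_CUBIC)
cv2.imwrite('pics/a1.png',np.hstack([f(t,420,199),f(s,223,238)]))
print(telemetry.get_obs()['tool_pos'])
E
```

```text
clock: 3.97
tool_pos: [0.5159, -0.3082, 0.1335]
orientation: [-180.0, -0.1, 180.0]
force: [0.0, 0.8, -0.7]
opening: 0.0872
[ 0.51678625 -0.3081735   0.13473056]
```

View pics/a1.png

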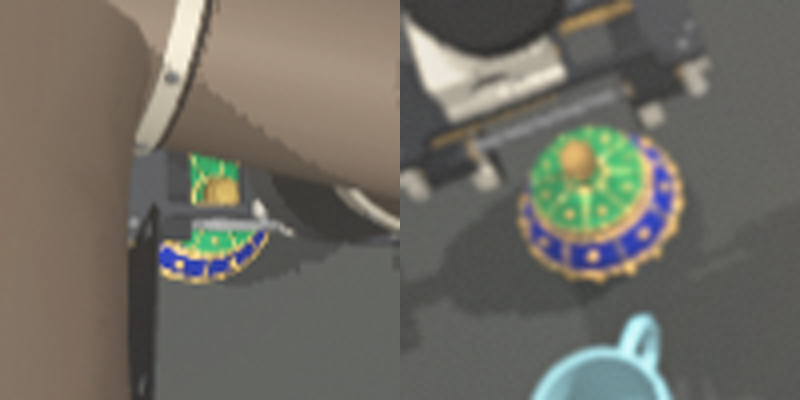

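```bash
python3 - <<'E'
from h import *
s=vision.snapshot('scene')
x,y,z=telemetry.get_obs()['tool_pos']
print(proj(s,[[x,y+.055,z-.017],[x,y-.055,z-.017],[x,y,z]]), at_z(s,(194,231),z-.017),at_z(s,(236,216),z-.017))
print(proj(s,[[x,y,.054+.04]]))
E
```

```text
[[236.11838825 214.79537449]
 [194.48674541 230.92322806]
 [213.83700333 219.60919785]] [ 0.51663213 -0.36423684  0.11789873] [ 0.52012593 -0.25442092  0.11789873]
[[217.62354402 227.13723618]]
```

```bash
python3 -m handwheel '[[[0,0,0.012,0,0],[0,0,0.014,0,0],[0,0,0.010,0,0],[0,0,0.005,0,0],[0,0,0,0,0],[0,0,0,0,0],[0,0,0,0,1],[0,0,0,0,1],[0,0,0,0,1],[0,0,0,0,1],[0,0,0,0,1],[0,0,0,0,1],[0,0,0,0,1],[0,0,0,0,1]]]'
```

```text
clock: 5.28
tool_pos: [0.5164, -0.3075, 0.0926]
orientation: [180.0, -0.0, -180.0]
force: [0.4, -0.2, -0.0]
opening: 0.04
```

```bash
python3 -m handwheel '[[[0,0,0,0,1],[0,0,0,0,1],[0,0,0,0,1],[0,0,0,0,1],[0,0,0,0,1],[0,0,0,0,1],[0,0,0,0,1],[0,0,0,0,1]]]'
```

```text
clock: 5.95
tool_pos: [0.5164, -0.3075, 0.0926]
orientation: [-180.0, 0.0, 180.0]
force: [0.5, -0.4, -0.6]
opening: 0.0205
```

```bash
python3 -m handwheel '[[[0,0,-0.003,0,1],[0,0,-0.005,0,1],[0,0,-0.010,0,1],[0,0,-0.015,0,1],[0,0,-0.020,0,1],[0,0,-0.020,0,1],[0,0,-0.015,0,1],[0,0,-0.010,0,1],[0,0,-0.006,0,1],[0,0,0,0,1],[0,0,0,0,1]]]'; python3 - <<'E'
from h import *
s=vision.snapshot('scene')
save(s,'s2.png')
E
```

```text
clock: 6.87
tool_pos: [0.5161, -0.3073, 0.1963]
orientation: [180.0, -0.0, 180.0]
force: [-0.4, -0.2, -1.7]
opening: 0.0208
```

View pics/s2.png

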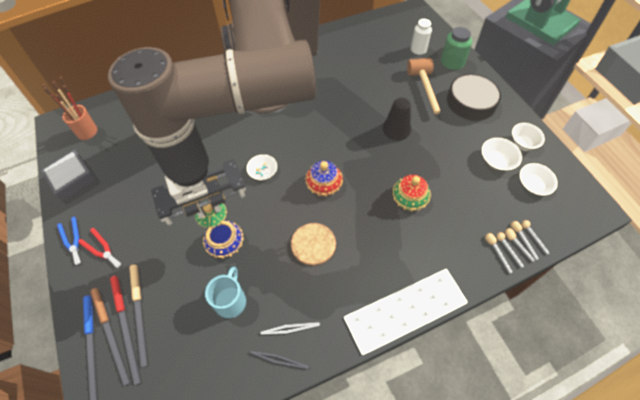

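```bash
python3 -m handwheel '[[[-0.003,0.006,0,0,1],[-0.006,0.013,0,0,1],[-0.01,0.021,0,0,1],[-0.012,0.025,0,0,1],[-0.012,0.025,0,0,1],[-0.012,0.025,0,0,1],[-0.012,0.025,0,0,1],[-0.012,0.025,0,0,1],[-0.012,0.025,0,0,1],[-0.008,0.016,0,0,1],[-0.004,0.009,0,0,1],[-0.002,0.004,0,0,1],[0,0,0.01,0,1],[0,0,0.02,0,1],[0,0,0.025,0,1],[0,0,0.02,0,1],[0,0,0.01,0,1],[0,0,0,0,1],[0,0,0,0,1]]]'; python3 - <<'E'
from ov import *
t=vision.snapshot('top'); s=vision.snapshot('scene')
x,y,z=telemetry.get_obs()['tool_pos']; print(x,y,z)
p=(.6215,-.0885); pc=[(*p,.012,.06)]+lidc(x,y,z-.039)
overlay([(t,(338,161),pc),(s,(313,244),pc)],'ov2.png')
E
```

```text
clock: 8.5
tool_pos: [0.6211, -0.0893, 0.1114]
orientation: [-180.0, -0.1, 180.0]
force: [-0.1, -0.4, -1.1]
opening: 0.0204
0.6222027101960654 -0.0888776063831352 0.1128687365355287
```

View pics/ov2.png

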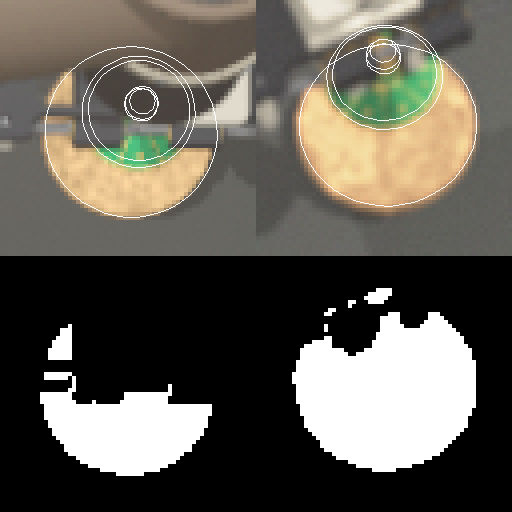

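```bash
python3 -m handwheel '[[[0,0,0.008,0,1],[0,0,0.014,0,1],[0,0,0.014,0,1],[0,0,0.010,0,1],[0,0,0.006,0,1],[0,0,0.004,0,1],[0,0,0.002,0,1],[0,0,0.001,0,1],[0,0,0,0,1],[0,0,0,0,1]]]'; python3 -m handwheel '[[[0,0,0.001,0,1],[0,0,0.001,0,1],[0,0,0,0,1]]]'; python3 -m handwheel '[[[0,0,0.001,0,1],[0,0,0,0,1]]]'
```

```text
clock: 9.43
tool_pos: [0.6218, -0.0884, 0.0531]
orientation: [180.0, 0.1, -180.0]
force: [0.3, 0.5, -2.2]
opening: 0.0204
clock: 9.68
tool_pos: [0.6213, -0.0885, 0.0506]
orientation: [180.0, 0.0, 180.0]
force: [0.5, 0.1, -0.5]
opening: 0.0209
clock: 9.85
tool_pos: [0.6214, -0.0885, 0.0505]
orientation: [-180.0, 0.0, -180.0]
force: [-2.9, 0.9, 6.3]
opening: 0.0208
```

```bash
python3 -m handwheel '[[[0,0,0,0,0.7],[0,0,0,0,0.4],[0,0,0,0,0.4],[0,0,0,0,0.4],[0,0,0,0,0.4],[0,0,0,0,0.4],[0,0,0,0,0.4],[0,0,0,0,0.4],[0,0,-0.005,0,0.4],[0,0,-0.015,0,0],[0,0,-0.03,0,0],[0,0,-0.035,0,0],[0,0,-0.035,0,0],[0,0,-0.02,0,0],[0,0,-0.01,0,0]]]'; python3 - <<'E'
from h import *
t=vision.snapshot('top'); s=vision.snapshot('scene')
f=lambda im,x,y,r=50: cv2.resize(im['color'][y-r:y+r,x-r:x+r,::-1],(400,400),interpolation=cv2.INTER_CUBIC)
cv2.imwrite('pics/a3.png',np.hstack([f(t,338,161),f(s,313,244)]))
E
```

```text
clock: 11.1
tool_pos: [0.6229, -0.0885, 0.2041]
orientation: [180.0, 0.3, -180.0]
force: [-0.1, 0.7, 0.1]
opening: 0.0852
```

View pics/a3.png

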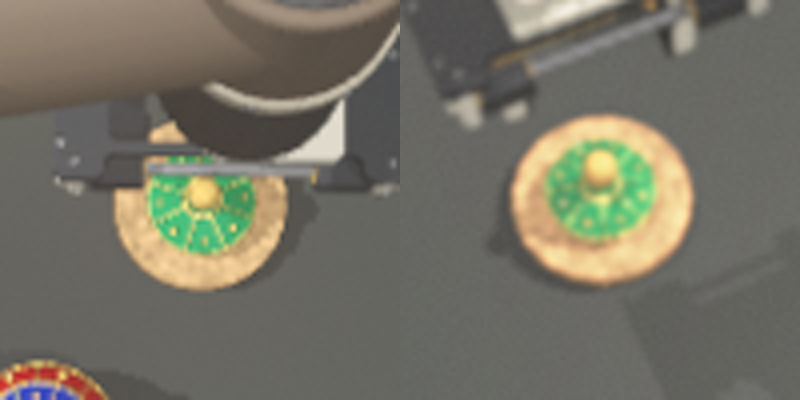

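```bash
python3 -m handwheel '[[[0.01,0.007,0,0,0],[0.02,0.013,0,0,0],[0.026,0.017,0,0,0],[0.026,0.017,0,0,0],[0.026,0.017,0,0,0],[0.026,0.017,0,0,0],[0.02,0.013,0,0,0],[0.0124,0.009,0,0,0],[0,0,0.01,0,0],[0,0,0.025,0,0],[0,0,0.025,0,0],[0,0,0.01,0,0],[0,0,0,0,0],[0,0,0,0,0]]]';  python3 - <<'E'
from h import *
t=vision.snapshot('top'); s=vision.snapshot('scene')
x,y,z=telemetry.get_obs()['tool_pos']; print(x,y,z)
f=lambda im,x,y,r=50: cv2.resize(im['color'][y-r:y+r,x-r:x+r,::-1],(400,400),interpolation=cv2.INTER_CUBIC)
cv2.imwrite('pics/a4.png',np.hstack([f(t,298,221),f(s,324,179)]))
print(proj(s,[[x,y,.094]]),(proj(s,[[x,y,.094]])-[324-50,179-50])*4+[400,0])
print((proj(t,[[x,y,.094]])-[298-50,221-50])*4)
E
```

```text
clock: 12.37
tool_pos: [0.454, 0.021, 0.1282]
orientation: [-179.9, -0.2, 180.0]
force: [-0.0, 0.3, 0.5]
opening: 0.088
0.45517170408788277 0.021477308366662385 0.12967393084331183
[[324.64962012 164.99789617]] [[602.59848049 143.9915847 ]]
[[196.70967526 195.16854111]]
```

View pics/a4.png

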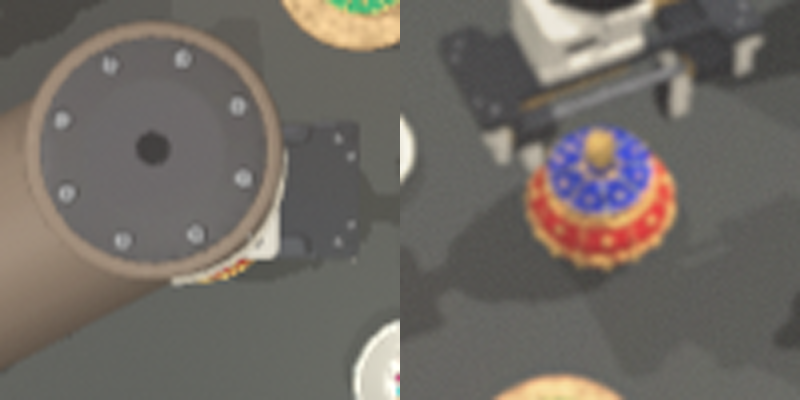

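```bash
python3 -m handwheel '[[[0,0,0.012,0,0.2],[0,0,0.012,0,0.4],[0,0,0.008,0,0.4],[0,0,0.0045,0,0.4],[0,0,0,0,0.4],[0,0,0,0,1],[0,0,0,0,1],[0,0,0,0,1],[0,0,0,0,1],[0,0,0,0,1],[0,0,0,0,1],[0,0,0,0,1],[0,0,0,0,1],[0,0,0,0,1],[0,0,0,0,1]]]'
```

```text
clock: 13.72
tool_pos: [0.4551, 0.0215, 0.0933]
orientation: [180.0, 0.0, -180.0]
force: [-1.8, -0.0, 5.8]
opening: 0.0208
```

```bash
python3 -m handwheel '[[[0,0,-0.003,0,1],[0,0,-0.005,0,1],[0,0,-0.010,0,1],[0,0,-0.015,0,1],[0,0,-0.020,0,1],[0,0,-0.020,0,1],[0,0,-0.015,0,1],[0,0,-0.010,0,1],[0,0,-0.006,0,1],[0,0,0,0,1]]]'; python3 -m handwheel '[[[0.0,-0.006,0,0,1],[-0.003,-0.013,0,0,1],[-0.005,-0.02,0,0,1],[-0.006,-0.026,0,0,1],[-0.006,-0.026,0,0,1],[-0.006,-0.03,0,0,1],[-0.006,-0.03,0,0,1],[-0.006,-0.03,0,0,1],[-0.006,-0.03,0,0,1],[-0.006,-0.03,0,0,1],[-0.005,-0.03,0,0,1],[-0.004,-0.025,0,0,1],[-0.0023,-0.018,0,0,1],[0,-0.01,0,0,1],[0,-0.0045,0,0,1],[0,0,0.006,0,1],[0,0,0.012,0,1],[0,0,0.008,0,1],[0,0,0,0,1],[0,0,0,0,1]]]';  cat > chk.py <<'E'
import sys
from ov import *
t=vision.snapshot('top'); s=vision.snapshot('scene')
o=telemetry.get_obs();x,y,z=o['tool_pos']; print(x,y,z,o['opening'])
name,bx,by,bz=sys.argv[1],*map(float,sys.argv[2:5])
I=[]
pc=[(bx,by,bz+.062,.036),(bx,by,bz+.062,.031),(bx,by,.025,.052)]+lidc(x,y,z-.039)[:1]+lidc(x,y,z-.039)[3:4]
for im in(t,s):
    c=proj(im,[[bx,by,bz+.06]])[0].astype(int); I.append((im,tuple(map(int,c)),pc))
overlay(I,name)
im=cv2.imread('pics/'+name)[:256]; cv2.imwrite('pics/'+name,cv2.resize(im,None,fx=1.5,fy=1.5))
E
python3 chk.py b5.png .516 -.307 0
```

```text
clock: 14.55
tool_pos: [0.4555, 0.0218, 0.1983]
orientation: [179.9, 0.1, -180.0]
force: [0.1, 0.3, -1.2]
opening: 0.0202
clock: 16.22
tool_pos: [0.5159, -0.3061, 0.1705]
orientation: [180.0, -0.1, -179.9]
force: [-0.4, -0.5, -1.0]
opening: 0.0204
0.5166587377724948 -0.3065472304361924 0.1715600180685937 0.020354253465477548
```

View pics/b5.png

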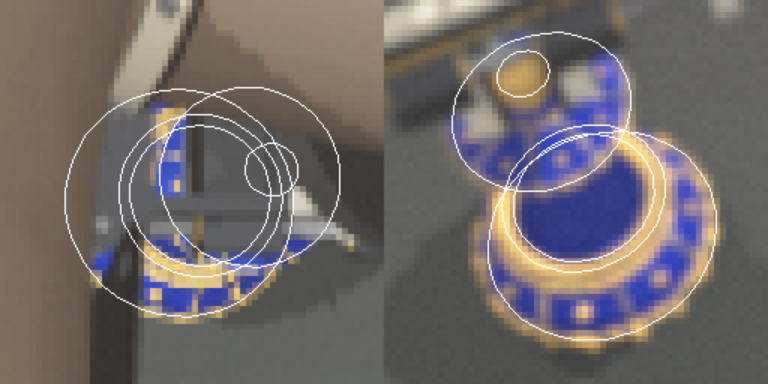

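```bash
python3 -m handwheel '[[[0,0,0.008,0,1],[0,0,0.014,0,1],[0,0,0.016,0,1],[0,0,0.014,0,1],[0,0,0.008,0,1],[0,0,0.005,0,1],[0,0,0.003,0,1],[0,0,0,0,1]]]'; python3 -m handwheel '[[[0,0,0.002,0,1],[0,0,0.002,0,1],[0,0,0.002,0,1],[0,0,0.001,0,1],[0,0,0,0,1]]]'
```

```text
clock: 16.98
tool_pos: [0.5163, -0.307, 0.1028]
orientation: [-180.0, -0.0, -180.0]
force: [-1.5, -0.4, -1.5]
opening: 0.0207
clock: 17.4
tool_pos: [0.5162, -0.3069, 0.096]
orientation: [180.0, -0.0, 180.0]
force: [-0.4, 0.1, -1.6]
opening: 0.0202
```

```bash
python3 -m handwheel '[[[0,0,0.001,0,1],[0,0,0.001,0,1],[0,0,0,0,1]]]'; python3 -m handwheel '[[[0,0,0.001,0,1],[0,0,0,0,1]]]'
```

```text
clock: 17.65
tool_pos: [0.5162, -0.3069, 0.0939]
orientation: [180.0, -0.0, 180.0]
force: [0.0, 0.1, -2.3]
opening: 0.0208
clock: 17.82
tool_pos: [0.5164, -0.307, 0.0934]
orientation: [-180.0, 0.0, -180.0]
force: [-1.0, 1.2, 1.3]
opening: 0.0202
```

```bash
python3 -m handwheel '[[[0,0,0.0005,0,1],[0,0,0,0,1]]]'; python3 -m handwheel '[[[0,0,0,0,0.7],[0,0,0,0,0.4],[0,0,0,0,0.4],[0,0,0,0,0.4],[0,0,0,0,0.4],[0,0,0,0,0.4],[0,0,0,0,0.4],[0,0,0,0,0.4],[0,0,-0.005,0,0.4],[0,0,-0.015,0,0],[0,0,-0.03,0,0],[0,0,-0.035,0,0],[0,0,-0.02,0,0],[0,0,0,0,0]]]'; python3 - <<'E'
from ov import *
t=vision.snapshot('top'); s=vision.snapshot('scene')
print(telemetry.get_obs()['tool_pos'])
P=(.5162,-.307); m=lidc(*P,.054)+[(*P,.025,.053)]
overlay([(s,(223,238),m),(t,(420,199),m)],'b6.png')
E
```

```text
clock: 17.98
tool_pos: [0.5164, -0.307, 0.0933]
orientation: [-180.0, 0.0, -180.0]
force: [-1.7, 1.8, 5.7]
opening: 0.0204
clock: 19.15
tool_pos: [0.5187, -0.3081, 0.2036]
orientation: [-179.8, 0.5, -179.9]
force: [0.8, -0.6, 0.1]
opening: 0.0805
[ 0.51672155 -0.30699436  0.19898676]
```

View pics/b6.png

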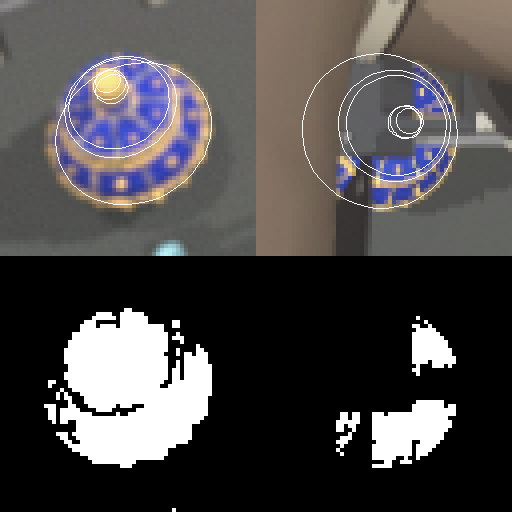

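```bash
python3 -m handwheel '[[[-0.002,0.01,0,0,0],[-0.004,0.02,0,0,0],[-0.005,0.03,0,0,0],[-0.005,0.03,0,0,0],[-0.005,0.03,0,0,0],[-0.005,0.03,0,0,0],[-0.005,0.03,0,0,0],[-0.005,0.03,0,0,0],[-0.005,0.03,0,0,0],[-0.005,0.03,0,0,0],[-0.005,0.03,0,0,0],[-0.005,0.03,0,0,0],[-0.005,0.03,0,0,0],[-0.005,0.03,0,0,0],[-0.005,0.03,0,0,0],[-0.005,0.03,0,0,0],[-0.005,0.03,0,0,0],[-0.004,0.03,0,0,0],[-0.002,0.02,0,0,0],[-0.0015,0.005,0,0,0]]]'; python3 -m handwheel '[[[0,0,0.01,0,0],[0,0,0.025,0,0],[0,0,0.025,0,0.2],[0,0,0.01,0,0.3],[0,0,0,0,0.3],[0,0,0,0,0.3]]]'; python3 - <<'E'
from h import *
t=vision.snapshot('top'); s=vision.snapshot('scene')
x,y,z=telemetry.get_obs()['tool_pos']; print(x,y,z)
f=lambda im,x,y,r=50: cv2.resize(im['color'][y-r:y+r,x-r:x+r,::-1],(400,400),interpolation=cv2.INTER_CUBIC)
cv2.imwrite('pics/a7.png',np.hstack([f(t,223,166),f(s,412,193)]))
print((proj(s,[[x,y,.094]])-[412-50,193-50])*4+[400,0])
print((proj(t,[[x,y,.094]])-[223-50,166-50])*4)
E
```

```text
clock: 20.92
tool_pos: [0.6041, 0.2311, 0.1959]
orientation: [-179.9, -0.1, -179.9]
force: [0.9, 0.5, 0.1]
opening: 0.0877
clock: 21.42
tool_pos: [0.6047, 0.227, 0.1273]
orientation: [-179.9, -0.1, 180.0]
force: [0.3, -0.0, 0.9]
opening: 0.0661
0.6056154992935635 0.22790625926671412 0.12895184342236277
[[619.04409023 148.1755761 ]]
[[178.8635205  180.24015381]]
```

View pics/a7.png

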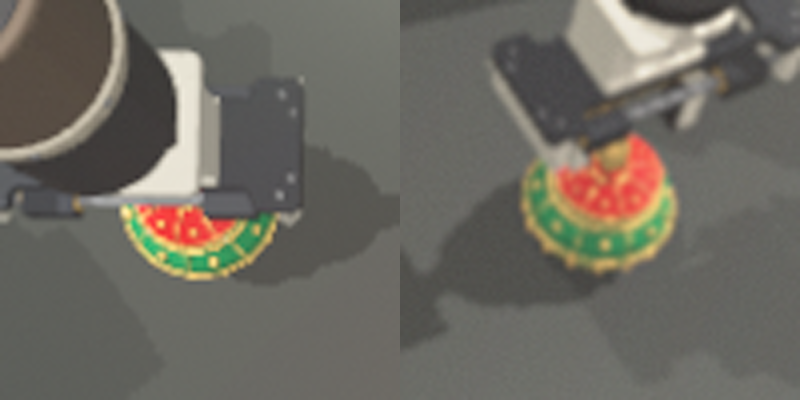

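```bash
python3 -m handwheel '[[[0,0,0.012,0,0.4],[0,0,0.012,0,0.4],[0,0,0.008,0,0.4],[0,0,0.004,0,0.4],[0,0,0,0,0.4],[0,0,0,0,1],[0,0,0,0,1],[0,0,0,0,1],[0,0,0,0,1],[0,0,0,0,1],[0,0,0,0,1],[0,0,0,0,1],[0,0,0,0,1],[0,0,0,0,1],[0,0,0,0,1]]]'
```

```text
clock: 22.77
tool_pos: [0.6049, 0.228, 0.0919]
orientation: [180.0, 0.0, -180.0]
force: [-1.6, -0.7, 3.8]
opening: 0.0209
```

```bash
python3 -m handwheel '[[[0,0,-0.003,0,1],[0,0,-0.005,0,1],[0,0,-0.010,0,1],[0,0,-0.015,0,1],[0,0,-0.020,0,1],[0,0,-0.020,0,1],[0,0,-0.015,0,1],[0,0,-0.010,0,1],[0,0,-0.006,0,1],[0,0,0,0,1]]]'; python3 -m handwheel '[[[0.004,-0.006,0,0,1],[0.008,-0.011,0,0,1],[0.013,-0.018,0,0,1],[0.015,-0.021,0,0,1],[0.015,-0.021,0,0,1],[0.015,-0.021,0,0,1],[0.015,-0.021,0,0,1],[0.015,-0.021,0,0,1],[0.015,-0.021,0,0,1],[0.015,-0.02,0,0,1],[0.011,-0.014,0,0,1],[0.006,-0.0075,0,0,1],[0.003,-0.004,0,0,1],[0,0,0.006,0,1],[0,0,0.012,0,1],[0,0,0.008,0,1],[0,0,0,0,1],[0,0,0,0,1]]]'
python3 chk.py b8.png .455 .0213 0
```

```text
clock: 23.6
tool_pos: [0.6052, 0.2283, 0.1971]
orientation: [179.9, 0.1, -180.0]
force: [0.9, 1.3, -1.3]
opening: 0.0206
clock: 25.1
tool_pos: [0.4548, 0.0218, 0.1688]
orientation: [-179.9, -0.1, -180.0]
force: [1.1, -1.2, -0.5]
opening: 0.0207
0.4552695705774428 0.02191352068572122 0.16964995351417375 0.020768103119573257
```

View pics/b8.png

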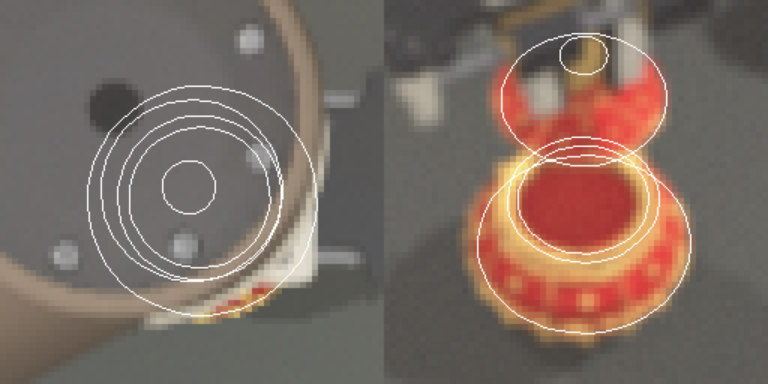

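```bash
python3 -m handwheel '[[[0,0,0.008,0,1],[0,0,0.014,0,1],[0,0,0.016,0,1],[0,0,0.014,0,1],[0,0,0.008,0,1],[0,0,0.005,0,1],[0,0,0.002,0,1],[0,0,0,0,1]]]'; python3 -m handwheel '[[[0,0,0.002,0,1],[0,0,0.002,0,1],[0,0,0.002,0,1],[0,0,0.002,0,1],[0,0,0,0,1]]]'
```

```text
clock: 25.87
tool_pos: [0.4549, 0.0215, 0.1025]
orientation: [-180.0, -0.0, -180.0]
force: [1.4, 0.4, -0.9]
opening: 0.0206
clock: 26.28
tool_pos: [0.4546, 0.0215, 0.0943]
orientation: [-180.0, -0.0, 180.0]
force: [-0.5, 0.1, -0.8]
opening: 0.0209
```

```bash
python3 -m handwheel '[[[0,0,0.001,0,1],[0,0,0.001,0,1],[0,0,0,0,1]]]'; python3 -m handwheel '[[[0,0,0.0005,0,1],[0,0,0,0,1]]]'
```

```text
clock: 26.53
tool_pos: [0.4547, 0.0215, 0.0924]
orientation: [-180.0, -0.0, -180.0]
force: [0.1, -0.2, -1.2]
opening: 0.0204
clock: 26.7
tool_pos: [0.4548, 0.0215, 0.092]
orientation: [-180.0, -0.0, -180.0]
force: [0.7, -0.0, -0.6]
opening: 0.0206
```

```bash
python3 -m handwheel '[[[0,0,0.0005,0,1],[0,0,0,0,1]]]'; python3 -m handwheel '[[[0,0,0.0005,0,1],[0,0,0,0,1]]]'
```

```text
clock: 26.87
tool_pos: [0.4548, 0.0216, 0.0918]
orientation: [180.0, 0.0, -180.0]
force: [-2.2, 1.0, 3.3]
opening: 0.0206
clock: 27.03
tool_pos: [0.4549, 0.0216, 0.0918]
orientation: [-180.0, 0.0, -180.0]
force: [-4.0, 0.1, 9.7]
opening: 0.0207
```

```bash
python3 -m handwheel '[[[0,0,0,0,0.7],[0,0,0,0,0.4],[0,0,0,0,0.4],[0,0,0,0,0.4],[0,0,0,0,0.4],[0,0,0,0,0.4],[0,0,0,0,0.4],[0,0,0,0,0.4],[0,0,-0.005,0,0.4],[0,0,-0.015,0,0],[0,0,-0.03,0,0],[0,0,-0.035,0,0],[0,0,-0.02,0,0],[0,0,0,0,0]]]'; python3 - <<'E'
from ov import *
t=vision.snapshot('top'); s=vision.snapshot('scene')
print(telemetry.get_obs()['tool_pos'])
P=(.455,.0213); m=lidc(*P,.054)+[(*P,.025,.053)]
P=(.6214,-.0885); m2=lidc(*P,.012)+[(*P,.012,.06)]
overlay([(s,(324,179),m),(s,(313,244),m2),(t,(338,161),m2)],'b9.png')
E
```

```text
clock: 28.2
tool_pos: [0.4573, 0.0223, 0.2012]
orientation: [179.9, 0.4, -180.0]
force: [0.1, 0.3, -0.1]
opening: 0.0804
[0.45511859 0.02174917 0.19719085]
```

View pics/b9.png

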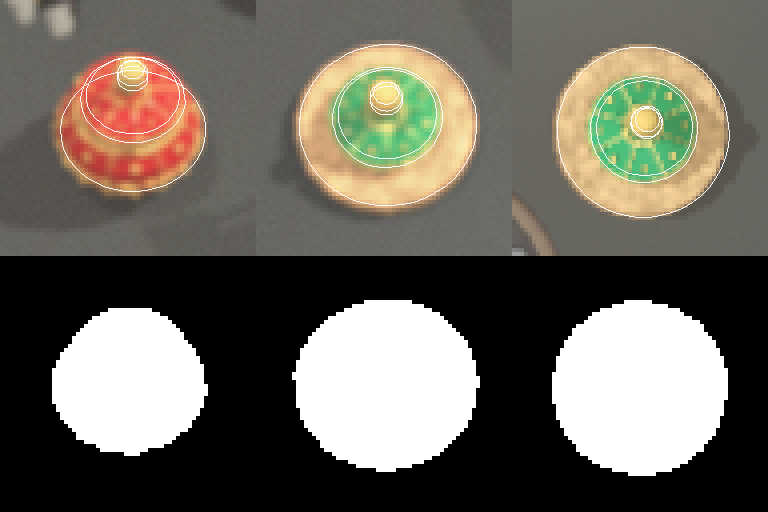

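```bash
python3 -m handwheel '[[[-0.01,-0.007,0,0,0],[-0.02,-0.013,0,0,0],[-0.026,-0.017,0,0,0],[-0.026,-0.017,0,0,0],[-0.026,-0.017,0,0,0],[-0.026,-0.017,0,0,0],[-0.02,-0.013,0,0,0],[-0.0123,-0.009,0,0,0],[0,0,0.015,0,0],[0,0,0.03,0,0.3],[0,0,0.03,0,0.3],[0,0,0.02,0,0.3],[0,0,0.005,0,0.3],[0,0,0,0,0.3],[0,0,0,0,0.3]]]'; python3 -m handwheel '[[[0,0,0.012,0,0.4],[0,0,0.016,0,0.4],[0,0,0.010,0,0.4],[0,0,0.005,0,0.4],[0,0,0.002,0,0.4],[0,0,0,0,0.4],[0,0,0,0,0.4]]]'
```

```text
clock: 29.55
tool_pos: [0.6213, -0.0885, 0.0963]
orientation: [-180.0, -0.0, -180.0]
force: [0.2, -0.3, 0.5]
opening: 0.0618
clock: 30.13
tool_pos: [0.6216, -0.0884, 0.0517]
orientation: [-180.0, 0.1, -180.0]
force: [-0.1, 0.2, 0.0]
opening: 0.0527
```

```bash
python3 -m handwheel '[[[0,0,0,0,1],[0,0,0,0,1],[0,0,0,0,1],[0,0,0,0,1],[0,0,0,0,1],[0,0,0,0,1],[0,0,0,0,1],[0,0,0,0,1],[0,0,0,0,1],[0,0,0,0,1]]]'; python3 -m handwheel '[[[0,0,-0.003,0,1],[0,0,-0.006,0,1],[0,0,-0.014,0,1],[0,0,-0.020,0,1],[0,0,-0.025,0,1],[0,0,-0.025,0,1],[0,0,-0.025,0,1],[0,0,-0.018,0,1],[0,0,-0.01,0,1],[0,0,0,0,1],[0,0,0,0,1]]]'
```

```text
clock: 30.97
tool_pos: [0.6211, -0.0885, 0.0512]
orientation: [-180.0, 0.0, -180.0]
force: [-0.7, 0.4, 2.4]
opening: 0.021
clock: 31.88
tool_pos: [0.6208, -0.0883, 0.1968]
orientation: [180.0, 0.0, 180.0]
force: [0.7, 0.2, -1.7]
opening: 0.0206
```

```bash
python3 -m handwheel '[[[0,0.006,0,0,1],[0.001,0.013,0,0,1],[0.001,0.02,0,0,1],[0.002,0.026,0,0,1],[0.002,0.03,0,0,1],[0.002,0.03,0,0,1],[0.002,0.03,0,0,1],[0.002,0.03,0,0,1],[0.002,0.03,0,0,1],[0.001,0.03,0,0,1],[0.001,0.026,0,0,1],[0,0.02,0,0,1],[0,0.013,0,0,1],[0,0.008,0,0,1],[0,0.0045,0,0,1],[0,0,0.006,0,1],[0,0,0.012,0,1],[0,0,0.008,0,1],[0,0,0,0,1],[0,0,0,0,1]]]'
python3 chk.py b10.png .605 .228 0
```

```text
clock: 33.55
tool_pos: [0.6047, 0.2269, 0.17]
orientation: [-179.9, -0.1, 179.9]
force: [0.5, 0.2, -0.7]
opening: 0.0205
0.6053392641709386 0.22751912947388656 0.1711937405319805 0.020885392133774862
```

View pics/b10.png

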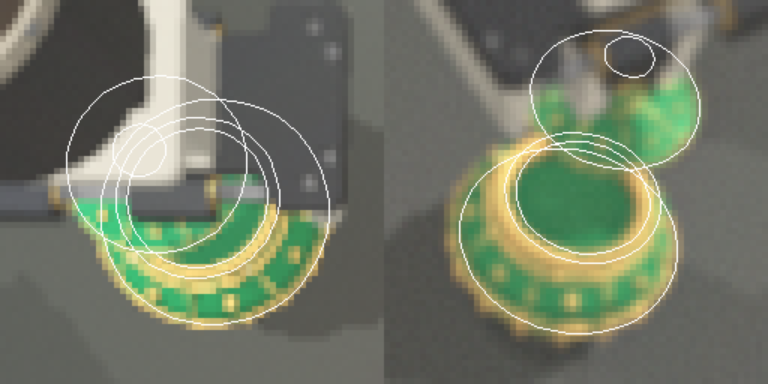

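```bash
python3 -m handwheel '[[[0,0,0.008,0,1],[0,0,0.014,0,1],[0,0,0.016,0,1],[0,0,0.014,0,1],[0,0,0.008,0,1],[0,0,0.005,0,1],[0,0,0.002,0,1],[0,0,0,0,1]]]'; python3 -m handwheel '[[[0,0,0.002,0,1],[0,0,0.002,0,1],[0,0,0.002,0,1],[0,0,0.002,0,1],[0,0,0,0,1]]]'
```

```text
clock: 34.32
tool_pos: [0.6052, 0.2281, 0.104]
orientation: [-180.0, 0.0, -180.0]
force: [0.1, 0.4, -1.2]
opening: 0.0206
clock: 34.73
tool_pos: [0.6049, 0.228, 0.0958]
orientation: [-180.0, -0.0, 180.0]
force: [-1.0, 0.6, -1.1]
opening: 0.0207
```

```bash
python3 -m handwheel '[[[0,0,0.001,0,1],[0,0,0.001,0,1],[0,0,0,0,1]]]'; python3 -m handwheel '[[[0,0,0.0005,0,1],[0,0,0,0,1]]]'
```

```text
clock: 34.98
tool_pos: [0.605, 0.228, 0.0939]
orientation: [-180.0, -0.0, -180.0]
force: [-0.5, -0.9, -1.3]
opening: 0.0204
clock: 35.15
tool_pos: [0.6051, 0.228, 0.0935]
orientation: [-180.0, -0.0, 180.0]
force: [-1.3, -0.5, -1.4]
opening: 0.0206
```

```bash
python3 -m handwheel '[[[0,0,0.0005,0,1],[0,0,0,0,1]]]'; python3 -m handwheel '[[[0,0,0.0005,0,1],[0,0,0,0,1]]]'
```

```text
clock: 35.32
tool_pos: [0.6051, 0.2281, 0.0932]
orientation: [180.0, 0.0, -180.0]
force: [-0.3, 0.8, -1.1]
opening: 0.0203
clock: 35.48
tool_pos: [0.6052, 0.2281, 0.0932]
orientation: [180.0, 0.0, -180.0]
force: [-2.3, -0.6, 3.7]
opening: 0.0204
```

Seated with 4–5 N contact; release, rise and move aside for a clear view.

```bash
python3 -m handwheel '[[[0,0,0,0,0.7],[0,0,0,0,0.4],[0,0,0,0,0.4],[0,0,0,0,0.4],[0,0,0,0,0.4],[0,0,0,0,0.4],[0,0,0,0,0.4],[0,0,0,0,0.4],[0,0,-0.005,0,0.4],[0,0,-0.015,0,0],[0,0,-0.03,0,0],[0,0,-0.035,0,0],[0,0,-0.035,0,0],[0,0,-0.02,0,0],[0,0,0,0,0]]]'; python3 -m handwheel '[[[0,0.01,0,0,0],[0,0.02,0,0,0],[0,0.03,0,0,0],[0,0.03,0,0,0],[0,0.03,0,0,0],[0,0.03,0,0,0],[0,0.03,0,0,0],[0,0.02,0,0,0],[0,0.01,0,0,0],[0,0,0,0,0],[0,0,0,0,0]]]'
python3 - <<'E'
from ov import *
t=vision.snapshot('top'); s=vision.snapshot('scene'); save(t,'topF.png'); save(s,'sceneF.png')
mod=lambda p: lidc(p[0],p[1],.054)+[(*p,.018,.054),(*p,.03,.054),(*p,.062,.039)]
I=[]
for n,ct,cs,g in (('blue',(420,199),(223,238),(.517,-.306)),('red',(298,221),(324,179),(.457,.0205)),('green',(223,166),(412,193),(.605,.227))):
    for v in ([(t,ct)],[(s,cs)]):
        q=fit(v,mod,[*g]); print(n,*[np.round(k,4) for k in q])
    I.append((s,cs,mod(g)))
overlay(I,'ovF.png')
E
```

```text
clock: 36.73
tool_pos: [0.6074, 0.229, 0.2393]
orientation: [179.8, 0.5, -180.0]
force: [0.8, 0.0, 0.6]
opening: 0.085
clock: 37.65
tool_pos: [0.6043, 0.4386, 0.2309]
orientation: [-179.9, -0.1, -179.9]
force: [0.4, -1.5, 0.3]
opening: 0.0875
blue [ 0.5157 -0.3075] 111.8125
blue [ 0.5153 -0.3099] 267.6719
red [0.4547 0.0226] 49.75
red [0.4518 0.0194] 68.875
green [0.6056 0.2295] 37.2031
green [0.6036 0.2257] 46.8438
```

View pics/topF.png

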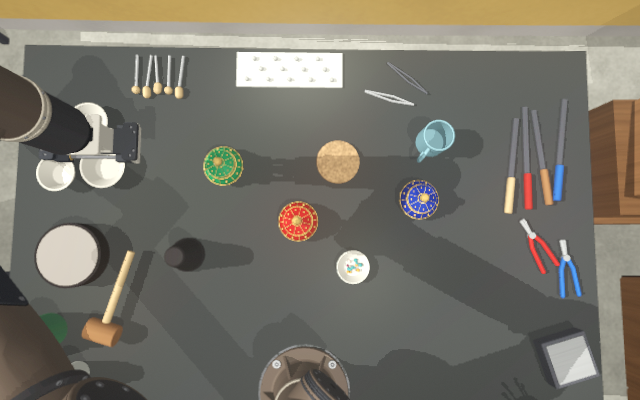

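View pics/sceneF.png

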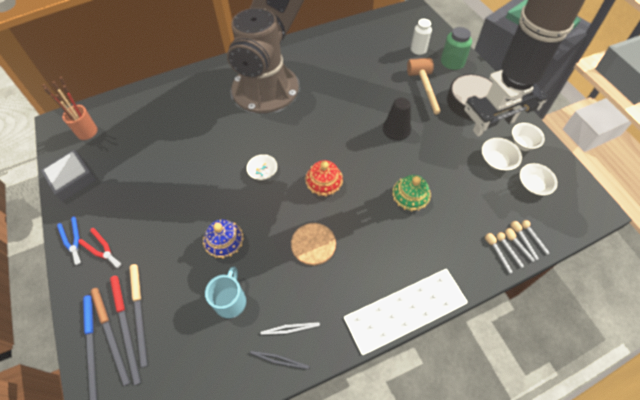

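View pics/ovF.png

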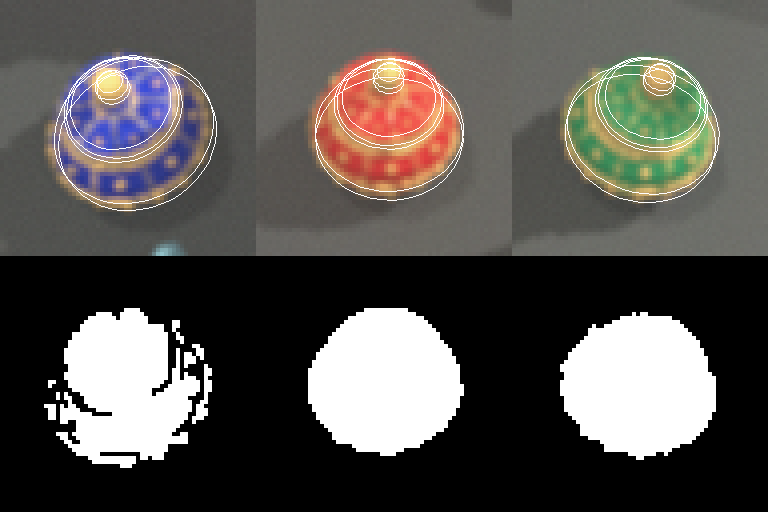

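All lids sit level on the boxes of their own colour: top-view pixels are green (223,166), red (298,221) and blue (420,199). The pad is empty, the boxes haven't moved, and the dish, mug and stake are where they were.

```bash
python3 -c "
from plant import close_job; print(close_job())"
```

```text
the job is handed in; nothing more can be done
None
```

Every lid is back on the box of its own colour, and I handed the job in at about 38 s on the robot's clock. The green lid waited upright on the cork pad while the blue and then the red lid went home, and then the green lid went on its own box.

**Seating:** each lid went down until it made contact (4–10 N on the wrist), at the TCP height that matches fully seated to within about 0.5 mm. The final pictures show all three lids level and centred.

**Nothing disturbed:** the fitted box positions before and after agree within about 2 mm, which is the calibration accuracy. The dish, mug and stake look unmoved in both pictures, but I only compared those by eye.

**Disagreements:** the two cameras differ by 2–4 mm on the box positions. The outline of the blue box came out ragged, so its fit is the least certain. No check failed.

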